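Clip a moisture cartridge into the storage box

ROBOT

A 6-joint arm with a two-finger parallel gripper is mounted at the origin on the work surface. World frame = base frame: x ahead of the robot, y to its left, z up, the work surface at z = 0. Lengths are in m, angles in rad, forces in N, time in s.
With the tool pointing down it reaches from about 0.35 to 0.85 m from the base axis. Payload 8.1 kg.
Tool frame: the origin (TCP) lies on the mounting face of the last link; the fingertips stand 186 mm ahead of it and the grasp point (between the pads) lies 167 mm ahead of it; z points along the fingers, y is the line along which they close (so a half turn about z gives the same grasp; the last joint's range is limited). The gripper opens to 93 mm and grips with 3 to 60 N. Pads are 15 mm wide; open, the fingers measure 128 mm over their backs; the gripper's body (75 mm by 188 mm) begins 65 mm behind the grasp point.
Start: joints at [1.177, 0.13, 1.488, -0, 1.523, -0.085], TCP at [0.182, 0.572, 0.405] pointing down, gripper open.
Joint ranges: [-2.96, 2.96], [-0.89, 2.26], [0.02, 2.5], [-1.34, 4.48], [0, 2.73], [-2.66, 2.66]. Speed limits (rad/s): [2.39, 2.39, 2.79, 3.14, 3.14, 3.14].

INTERFACE

Orientations are given as a rotation vector (axis times angle).
In Python, from plant import * gives the robot as it stands. The module is installed in compiled form; this text tells all that it offers.
- The arm moves only by the tool arm_command, never from a script. Its argument "increments" is a list of rows, each a list of 6 numbers: the shift along the tool's x, y, z in units of 0.2 m (1.0 is 0.2 m), then the turn, a rotation vector about the tool's x, y, z in units of pi rad (1.0 is pi rad). A call has exactly 5 rows; each row is the pose to reach, as a shift and turn from the pose commanded when the call began, along the tool's axes at that moment, turning the shorter way round; what a row does not reach only later rows make up. A row lasts 1/8 s, in which the tool goes at most 62.5 mm and 10.7 degrees, less where a joint would pass 70% of its speed; a pose out of reach is approached as far as the arm can. A call with a number of a shift or a turn outside -1 to 1 is refused whole. A call with a gripper value outside its range is refused whole. "fingers" is the closure, from -1 (fully open) to 1 (shut), set as the call begins (left out, the last holds). The fingers move at their own pace and stop on an object; "force" is the grip in N (left out, the last holds). Time passes only in rows, so rows that repeat a pose let the fingers close, or fill a call up. It gives the time, the measured TCP pose, the force, the opening and the grip force at its end, in the units of the state.
- read_state(): the state, without advancing time (a new reading comes with each control period).
- read_camera(name): name is "side" or "top" or "wrist"; returns a dict with "image" (480x640x3 uint8, red, green, blue), "fx", "fy", "cx", "cy" (pixels), "T" (4x4, takes a point from camera to world coordinates). Camera axes: x right, y down, z forward; pixel columns grow to the right and rows downward; lengths in m; the calibration is good to about 2 mm. The wrist camera is an equidistant fisheye: a pixel r from the principal point sees the ray r / f radians off the axis. A picture is of the moment at which its call begins. There is no depth.
- close_job(): hands the job in; it is judged then, once.
The state is a dict: "t": time; "q": joint angles; "dq": joint speeds; "joint_torque": joint torques, N m; "tool_pos": TCP position; "orientation": TCP orientation; "force": force on the tool from outside, world axes, zero at the start; "wrist_torque": the same for the moment, N m; "opening": finger opening in m; "gripper_force": force on a finger pad.
Only numpy, scipy, OpenCV 4.12 (cv2) and the standard library are available. Lean on these libraries where they do the work, as an engineer would, in place of code of your own. Each camera call takes 0.05 s, during which the arm holds its last target. There are 200 camera calls.

TASK

Slide back the cover of the orange box, push the white vented cartridge straight down over the two snap hooks inside until both sides click home, then slide the cover fully shut. Leave the two glass jars and the pestle where they are.

Things in the scene. Friction and masses are not known exactly. Their poses are not given: they have to be found in the camera images.
- cartridge_center (a point): Centre, 18 mm above the underside, of the loose white vented cartridge (50 to 100 g): block 56 long (x) x 30 wide (y) x 36 mm high, z up, lying on the ledge (z = 0). Take it across the 30 mm width. At each end, level with the underside, is a flat loop 6 mm thick, 36 mm wide, reaching 50 mm from the centre: a window (x 28 to 44 mm, 26 mm wide), then a 6 mm end bar. Either way round fits.
- loop_a (a point): Middle of the underside of the cartridge's end bar on its +x side, 47 mm from the cartridge's centre; axes as the cartridge.
- loop_b (a point): The same on the cartridge's -x side.
- box: Orange plastic box fixed to the ledge, 140 mm wide (x), 220 mm long (y); origin at the centre of its underside. Walls 5 mm; side walls 57 mm high, +y end wall 54 mm, inner floor 5 mm above the ledge. The cartridge goes in the +y compartment (130 mm in x, y from -33 to 105 mm); a divider 35 mm high parts it from two tins that stay inside.
- seat (a point): Centre of the top of the grey seat pad (50 x 26 mm) in the box, 9 mm above the ledge, 35 mm from the box's centre towards +y: the centre of the cartridge's underside belongs here, its length along x (the line of the two hooks). Axes as the box. Unclipped, the cartridge stands about 14 mm too high and blocks the cover; clipped, it clears the cover by 4 mm.
- hook_a_tip (a point): Top of the upright grey snap hook on the seat's +x side: 36 mm from the seat in x, 26 mm above it; 14 mm wide in y. Passes up through a cartridge window. Its outer face slopes outward and down to a barb 47 mm from the seat, whose underside is 7 mm above seat level. An end bar pushed down (some 10 to 20 N for both hooks) bends it inward until the barb springs back over the bar, with 1 mm of play.
- hook_b_tip (a point): The same, mirrored, on the seat's -x side.
- cover_ridge (a point): Centre of the finger ridge on the box's orange sliding cover: a rib 50 mm (x) x 12 mm (y) x 18 mm high; its foot, the cover's top face, is 54 mm above the ledge. Axes as the box. The cover opens towards -y, with 1 to 2 N of friction, and stays where it is left; its front edge is 40 mm from the ridge on the +y side. Shut, the ridge is 30 mm from the seat towards +y.
- cover (a joint): Opening of the sliding cover in m: 0 shut against its stop, 0.125 fully back; it starts 0 to 0.03 open.
- hook_a (a joint): Inward deflection in m of the hook at the seat's +x side: 0 standing free (sprung back), up to 0.008; about 0.003 as the end bar passes the barb.
- hook_b (a joint): The same for the hook at the seat's -x side.
- jar_a: Capped glass jar, radius 34 mm, 95 mm high; origin at the centre of its underside. It may stand on either of two places on the robot's left, the cartridge being on the other. Leave alone.
- jar_b: Capped glass jar, radius 36 mm, 120 mm high, on the far right, clear of the opened cover; origin under its centre. Leave alone.
- pestle: Ceramic pestle lying flat along its x, 115 mm long, 32 mm thick at most, on the far left; origin below its thick end. Leave alone.
There are look-alikes about, which are no part of the job. Leave any purple or red look-alike of the part that bears cartridge_center alone.

How it is judged:
On the way, in this order (a step that is already met when the one before it is completed fails the run):
1. the cover is slid back (open by more than 80 mm) (value of joint cover above 0.08 m), for 0.1 s.
2. the cartridge is clipped: both loops down on the seat and both hooks sprung back over them (z of each of loop_a, loop_b in the frame of seat below 0.003 m and horizontal distance between cartridge_center and seat below 0.009 m and angle between the x axis of cartridge_center and the x axis of seat, either way round below 0.2 rad and value of joint each of hook_a, hook_b below 0.0015 m), for 0.2 s.
At the end, for the whole second after the job is handed in: Both loops of the cartridge are within 3 mm of seat level, its centre within 9 mm and 0.2 rad of the seat's, both hooks sprung back (under 1.5 mm deflection), and the cover is shut to within 5 mm (all of step 2 and value of joint cover below 0.005 m); the robot touches nothing.
It fails at once if a glass jar or the pestle is moved more than 40 mm, or a jar tipped (distance of any of jar_a, jar_b, pestle from where it was at the start of the episode above 0.04 m or angle between any of jar_a, jar_b's own z axis and vertical above 0.5 rad).
It also fails if it takes over 67 s, if anything falls off the work surface, if the arm or the gripper's body presses on something with over 40 N, if the wrist force passes 120 N, or if a joint passes its speed limit or range.

## Working session

There is one attempt and no reset: what is moved stays moved. The work goes in short steps, Python scripts to look and compute and a tool call to move; the robot and the scene stay as the last step left them, time stands still between calls to the robot, and variables do not carry over. Pictures are saved under pics/ and viewed, at most 10 in all, crops included, and the job is handed in when it is done.

Besides the shell and the picture viewer there is one more tool, called after ">>>" by a JSON object that holds its "name" and its "arguments". arm_command: Moves the arm, as the interface text tells. Shifts and turns lie within -1 to 1; 1 stands for 0.2 m of shift or pi rad of turn. Its arguments: {"type":"object","properties":{"increments":{"type":"array","items":{"type":"array","items":{"type":"number","minimum":-1,"maximum":1}}},"fingers":{"type":"number"},"force":{"type":"number"}},"required":["increments"]}

```bash
mkdir -p pics; cat > h.py <<'E'
from plant import *
import numpy as np, cv2
from scipy.spatial.transform import Rotation as R
def ray(c,u,v,fish=False):
    T=np.array(c["T"]); x=(u-c["cx"])/c["fx"]; y=(v-c["cy"])/c["fy"]
    if fish:
        r=np.hypot(x,y); s=np.sin(r)/r if r>1e-9 else 1; d=np.array([x*s,y*s,np.cos(r)])
    else: d=np.array([x,y,1.])
    return T[:3,3],T[:3,:3]@d
def onplane(c,u,v,z,fish=False):
    o,d=ray(c,u,v,fish); return o+d*(z-o[2])/d[2]
def proj(c,p):
    T=np.array(c["T"]); q=T[:3,:3].T@(np.array(p)-T[:3,3]); return np.array([c["cx"]+c["fx"]*q[0]/q[2],c["cy"]+c["fy"]*q[1]/q[2]])
def save(n,im): cv2.imwrite("pics/"+n+".png",im[:,:,::-1])
def tomove(pos,rotvec=None,s=None):
    s=s or read_state(); r=R.from_rotvec(s["orientation"]); d=r.inv().apply(np.array(pos)-s["tool_pos"])/0.2
    t=(r.inv()*R.from_rotvec(rotvec)).as_rotvec()/np.pi if rotvec is not None else np.zeros(3)
    return np.round(np.r_[d,t],3)
E
python3 - <<'E'
from h import *
import pickle
cs={n:read_camera(n) for n in("side","top","wrist")}
pickle.dump(cs,open("c0.pkl","wb"))
for n in cs: save(n+"0",cs[n]["image"]); print(n,cs[n]["fx"],np.round(cs[n]["T"],3).tolist())
s=read_state(); print(s["t"],s["tool_pos"],R.from_rotvec(s["orientation"]).as_matrix().round(3).tolist(),s["opening"])
E
```

```text
side 463.2633652385777 [[0.877, -0.317, 0.361, 0.168], [-0.48, -0.564, 0.672, -0.664], [-0.009, -0.763, -0.647, 0.691], [0.0, 0.0, 0.0, 1.0]]
top 567.9744464842483 [[0.006, -0.997, 0.081, 0.406], [-1.0, -0.008, -0.013, -0.034], [0.014, -0.081, -0.997, 1.326], [0.0, 0.0, 0.0, 1.0]]
wrist 371.64829954431775 [[0.302, 0.926, 0.227, 0.119], [0.953, -0.293, -0.073, 0.591], [-0.001, 0.239, -0.971, 0.384], [0.0, 0.0, 0.0, 1.0]]
0.15 [0.18225956 0.57146134 0.40394581] [[-0.953, 0.304, -0.001], [0.304, 0.953, -0.001], [0.0, -0.001, -1.0]] 0.09307106059266025
```

View pics/top0.png

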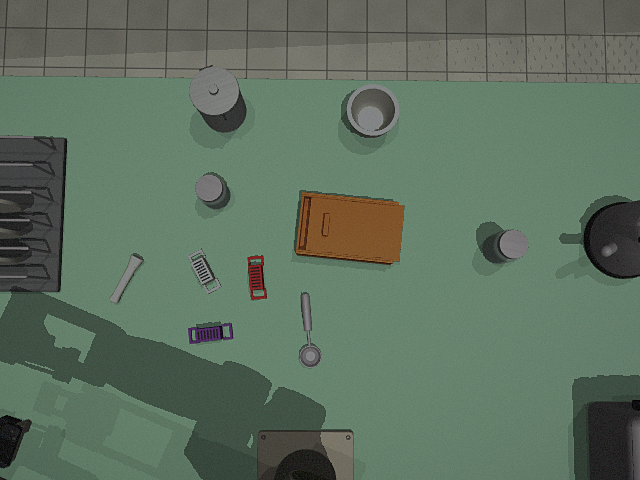

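View pics/side0.png

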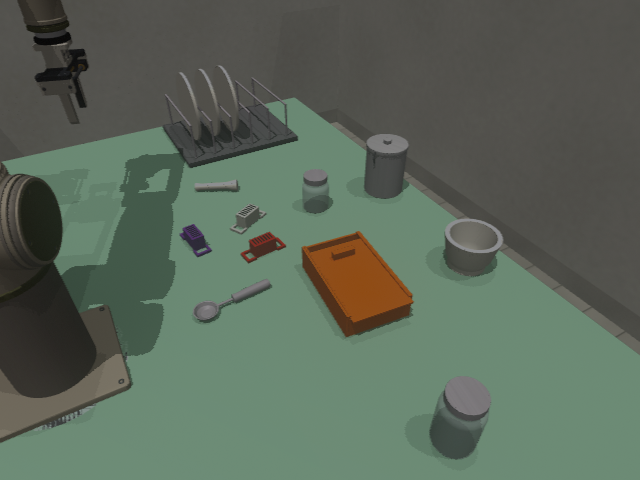

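```bash
python3 - <<'E'
from h import *
import pickle
cs=pickle.load(open("c0.pkl","rb")); c=cs["top"]; im=c["image"]
a=cv2.resize(im[170:290,180:300],None,fx=4,fy=4,interpolation=cv2.INTER_CUBIC)
b=cv2.resize(im[180:280,285:415],None,fx=4,fy=4,interpolation=cv2.INTER_CUBIC)
o=np.zeros((480,800,3),np.uint8); o[:, :280]=a[:480,:280]; o[:400,280:800]=b; save("crop1",o)
hsv=cv2.cvtColor(im,cv2.COLOR_RGB2HSV)
m=cv2.inRange(hsv,(8,150,60),(22,255,255)); n,l,st,ce=cv2.connectedComponentsWithStats(m); i=1+st[1:,4].argmax()
ct=cv2.findContours((l==i).astype(np.uint8),0,2)[0][0]
r=cv2.minAreaRect(ct); bx=cv2.boxPoints(r); print(r,[onplane(c,*p,0.057).round(4).tolist() for p in bx])
w=np.zeros(im.shape[:2],np.uint8); sub=hsv[240:300,180:232]; w[240:300,180:232]=cv2.inRange(sub,(0,0,110),(179,60,255))
n,l,st,ce=cv2.connectedComponentsWithStats(w); 
ct=max(cv2.findContours(w,0,2)[0],key=cv2.contourArea); r=cv2.minAreaRect(ct); print(st,r,[onplane(c,*p,0.006).round(4).tolist() for p in cv2.boxPoints(r)])
E
```

```text
((350.0062255859375, 227.56475830078125), (103.4827880859375, 61.62544250488281), 5.856013774871826) [[0.5099, 0.0241, 0.057], [0.6491, 0.0114, 0.057], [0.627, -0.2216, 0.057], [0.4879, -0.2069, 0.057]]
[[     0      0    640    480 304597]
 [   180    240     52     60   2601]
 [   204    256      1      2      2]] ((205.5, 269.5), (59.0, 51.0), 90.0) [[0.5423, 0.2952, 0.006], [0.5432, 0.1767, 0.006], [0.4061, 0.1739, 0.006], [0.4054, 0.2914, 0.006]]
```

View pics/crop1.png

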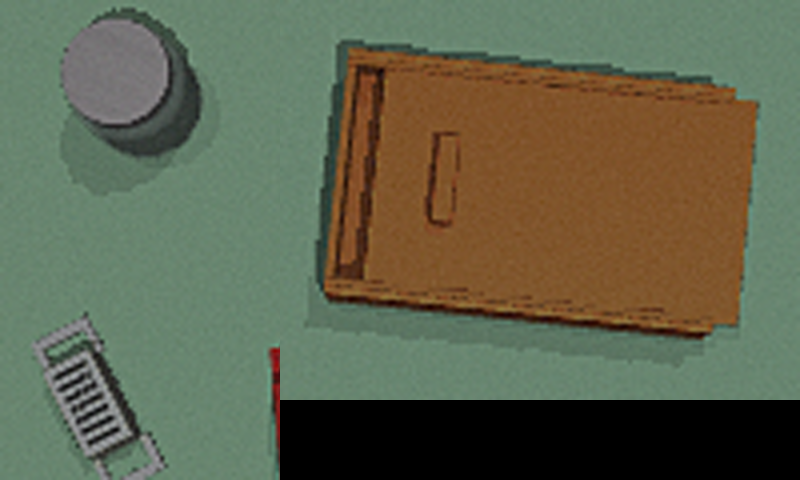

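```bash
python3 - <<'E'
from h import *
import pickle
cs=pickle.load(open("c0.pkl","rb")); c=cs["top"]; im=c["image"]
rg=onplane(c,285+(444-280)/4,180+179/4,0.072); print("ridge",rg.round(4))
bx=[onplane(c,*p,.057) for p in((302,192.5),(296.25,253.75))]; print(np.round(bx,4))
cu=lambda x,y:onplane(c,180+x/4,170+y/4,.036)
print("cart top", cu(96,400).round(4)); 
w=np.zeros(im.shape[:2],np.uint8); w[240:300,180:232]=im[240:300,180:232].min(2)>125
w=cv2.morphologyEx(w,cv2.MORPH_CLOSE,np.ones((5,5)))
ct=max(cv2.findContours(w,0,2)[0],key=cv2.contourArea); r=cv2.minAreaRect(ct); print(r,[onplane(c,*p,0.006).round(4).tolist() for p in cv2.boxPoints(r)])
a=np.radians(-5.4); M=np.array([[np.sin(a)*0+ -np.cos(a),-np.sin(a),0],[-np.sin(a),np.cos(a),0],[0,0,-1]])
rv=R.from_matrix(M).as_rotvec(); print(M.round(3).tolist(),rv)
print(tomove([rg[0],rg[1],0.30],rv))
E
```

```text
ridge [ 0.5721 -0.0439  0.072 ]
[[0.6471 0.0107 0.057 ]
 [0.5081 0.0221 0.057 ]]
cart top [0.4713 0.2316 0.036 ]
((203.54672241210938, 271.2751159667969), (42.17647171020508, 15.529413223266602), 61.927513122558594) [[0.5043, 0.2785, 0.006], [0.5216, 0.2472, 0.006], [0.4354, 0.1992, 0.006], [0.4184, 0.2304, 0.006]]
[[-0.996, 0.094, 0.0], [0.094, 0.996, 0.0], [0.0, 0.0, -1.0]] [0.14798928 3.13810509 0.        ]
[-2.792 -2.338  0.523 -0.    -0.    -0.068]
```

>>> {"name": "arm_command", "arguments": {"increments": [[-0.19,-0.16,0,0,0,0],[-0.38,-0.32,0,0,0,0],[-0.57,-0.48,0,0,0,0],[-0.76,-0.64,0,0,0,0],[-0.95,-0.8,0,0,0,0]], "fingers": -1, "force": 15}}

```text
t: 0.78
tool_pos: [0.3152, 0.36, 0.4045]
orientation: [-0.483, -3.104, 0.0]
force: [0.0, 0.6, 0.4]
opening: 0.0929
gripper_force: 0.0
```

>>> {"name": "arm_command", "arguments": {"increments": [[-0.19,-0.16,0,0,0,0],[-0.38,-0.32,0,0,0,0],[-0.57,-0.48,0,0,0,0],[-0.76,-0.64,0,0,0,0],[-0.95,-0.8,0,0,0,0]]}}

```text
t: 1.4
tool_pos: [0.4476, 0.1497, 0.4046]
orientation: [0.483, 3.104, 0.0]
force: [0.2, -0.7, -0.9]
opening: 0.0931
gripper_force: 0.0
```

>>> {"name": "arm_command", "arguments": {"increments": [[-0.18,-0.15,0,0,0,-0.014],[-0.36,-0.3,0.1,0,0,-0.028],[-0.54,-0.45,0.2,0,0,-0.042],[-0.72,-0.6,0.35,0,0,-0.056],[-0.892,-0.738,0.5,0,0,-0.068]]}}

```text
t: 2.02
tool_pos: [0.5728, -0.0451, 0.3038]
orientation: [0.148, 3.138, 0.0]
force: [-0.3, 0.2, 0.6]
opening: 0.0931
gripper_force: 0.0
```

```bash
python3 - <<'E'
from h import *
c=read_camera("wrist"); save("w1",c["image"]); s=read_state(); print(s["t"],s["tool_pos"],R.from_rotvec(s["orientation"]).as_matrix().round(3).tolist(),s["force"])
import pickle; pickle.dump(c,open("c1.pkl","wb"))
E
```

```text
2.075 [ 0.57301996 -0.04871471  0.29831234] [[-0.996, 0.094, -0.005], [0.094, 0.996, -0.001], [0.005, -0.002, -1.0]] [-5.19472977 -2.74286492 -1.65600306]
```

View pics/w1.png

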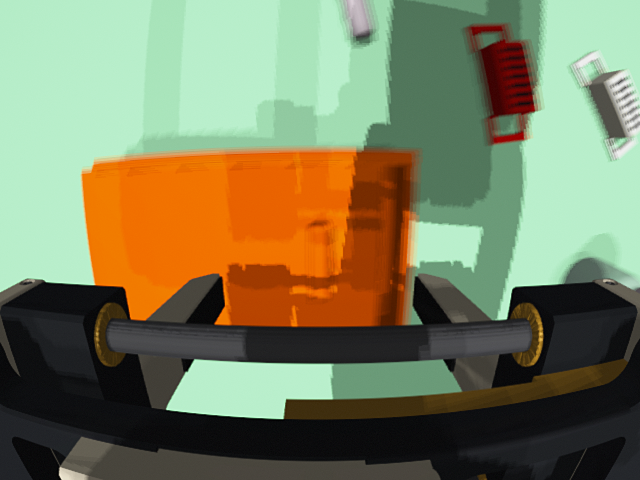

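>>> {"name": "arm_command", "arguments": {"increments": [[0,0,0.06,0,0,0],[0,0,0.12,0,0,0],[0,0,0.2,0,0,0],[0,0,0.27,0,0,0],[0,0,0.29,0,0,0]], "fingers": -0.3}}

```text
t: 2.7
tool_pos: [0.5716, -0.043, 0.2454]
orientation: [-0.148, -3.136, -0.0]
force: [0.1, -0.5, -0.0]
opening: 0.0603
gripper_force: 0.0
```

>>> {"name": "arm_command", "arguments": {"increments": [[0,0,0,0,0,0],[0,0,0,0,0,0],[0,0,0,0,0,0],[0,0,0,0,0,0],[0,0,0,0,0,0]], "fingers": 1}}

```text
t: 3.32
tool_pos: [0.5723, -0.0436, 0.2469]
orientation: [0.15, 3.138, -0.0]
force: [0.9, 0.1, 0.1]
opening: 0.0151
gripper_force: 1.1
```

>>> {"name": "arm_command", "arguments": {"increments": [[0,0,0,0,0,0],[0,0,0,0,0,0],[0,-0.05,0,0,0,0],[0,-0.12,0,0,0,0],[0,-0.2,0,0,0,0]]}}

```text
t: 3.95
tool_pos: [0.5683, -0.0845, 0.2469]
orientation: [0.149, 3.138, -0.0]
force: [1.0, 2.4, 1.2]
opening: 0.0117
gripper_force: 15.0
```

>>> {"name": "arm_command", "arguments": {"increments": [[0,-0.08,0,0,0,0],[0,-0.16,0,0,0,0],[0,-0.24,0,0,0,0],[0,-0.3,0,0,0,0],[0,-0.33,0,0,0,0]]}}

```text
t: 4.58
tool_pos: [0.5621, -0.15, 0.2468]
orientation: [0.151, 3.138, -0.0]
force: [0.2, 2.8, 4.8]
opening: 0.0117
gripper_force: 15.0
```

>>> {"name": "arm_command", "arguments": {"increments": [[0,-0.01,0,0,0,0],[0,-0.02,0,0,0,0],[0,-0.03,0,0,0,0],[0,-0.03,0,0,0,0],[0,-0.03,0,0,0,0]]}}

```text
t: 5.2
tool_pos: [0.5621, -0.1515, 0.2468]
orientation: [-0.147, -3.138, -0.011]
force: [1.1, 20.3, 8.8]
opening: 0.0116
gripper_force: 15.0
```

```bash
python3 - <<'E'
from h import *
s=read_state(); print(s["t"],s["tool_pos"],s["force"])
E
```

```text
5.2 [ 0.56207099 -0.15147286  0.24681496] [ 1.13443749 20.29269081  8.81708042]
```

>>> {"name": "arm_command", "arguments": {"increments": [[0,0.02,0,0,0,0],[0,0.02,0,0,0,0],[0,0.02,-0.1,0,0,0],[0,0.02,-0.25,0,0,0],[0,0.02,-0.4,0,0,0]], "fingers": -0.2}}

```text
t: 5.82
tool_pos: [0.5619, -0.1516, 0.329]
orientation: [0.15, 3.137, -0.001]
force: [0.1, -0.6, 0.4]
opening: 0.0543
gripper_force: 0.0
```

>>> {"name": "arm_command", "arguments": {"increments": [[0.06,0.18,-0.05,0,0,0],[0.12,0.36,-0.1,0,0,0],[0.18,0.54,-0.1,0,0,0],[0.25,0.74,-0.1,0,0,0],[0.32,0.94,-0.1,0,0,0]]}}

```text
t: 6.45
tool_pos: [0.5159, 0.0429, 0.3485]
orientation: [0.151, 3.136, -0.0]
force: [-0.3, -0.1, 0.9]
opening: 0.0557
gripper_force: 0.0
```

>>> {"name": "arm_command", "arguments": {"increments": [[0.06,0.19,0,0,0,-0.04],[0.12,0.38,0,0,0,-0.08],[0.18,0.57,0,0,0,-0.12],[0.25,0.76,0,0,0,-0.16],[0.32,0.92,0,0,0,-0.191]]}}

```text
t: 7.08
tool_pos: [0.4697, 0.2324, 0.3484]
orientation: [-0.789, 3.039, -0.0]
force: [0.4, -0.3, -0.4]
opening: 0.0558
gripper_force: 0.0
```

>>> {"name": "arm_command", "arguments": {"increments": [[0,0,0,0,0,0],[0,0,0,0,0,0],[0,0,0,0,0,0],[0,0,0,0,0,0],[0,0,0,0,0,0]]}}

```text
t: 7.7
tool_pos: [0.4701, 0.2309, 0.3467]
orientation: [0.783, -3.042, 0.0]
force: [0.4, -0.3, 0.3]
opening: 0.0559
gripper_force: 0.0
```

```bash
python3 - <<'E'
from h import *
import pickle
cs={n:read_camera(n) for n in("wrist","top")}; pickle.dump(cs,open("c2.pkl","wb"))
t=cs["top"]["image"]; s=read_state(); print(s["t"],s["tool_pos"],R.from_rotvec(s["orientation"]).as_matrix().round(3).tolist(),s["force"])
o=np.zeros((600,800,3),np.uint8); o[:384,:512]=cv2.resize(cs["wrist"]["image"],(512,384)); b=t[185:275,285:385]; o[:,:]=o; 
bb=cv2.resize(t[185:275,290:362],None,fx=4,fy=4,interpolation=cv2.INTER_CUBIC); o[:360,512:800]=bb
save("w2",o)
E
```

```text
7.8 [0.46997754 0.2311343  0.34669809] [[-0.876, -0.483, -0.0], [-0.483, 0.876, -0.0], [0.0, -0.0, -1.0]] [-0.14438899  0.20012588 -0.33906148]
```

View pics/w2.png

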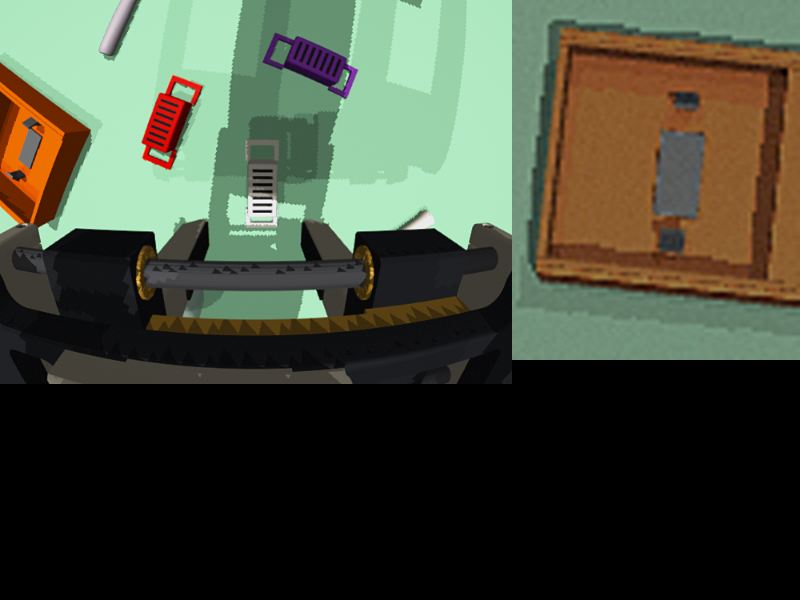

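```bash
python3 - <<'E'
from h import *
import pickle
cs=pickle.load(open("c2.pkl","rb")); c=cs["top"]; im=c["image"]
hsv=cv2.cvtColor(im,cv2.COLOR_RGB2HSV); m=np.zeros(im.shape[:2],np.uint8)
m[200:252,322:345]=(hsv[200:252,322:345,1]<75)
n,l,st,ce=cv2.connectedComponentsWithStats(m)
for i in range(1,n):
    if st[i,4]>15: print(st[i],[onplane(c,*ce[i],z).round(4).tolist() for z in(.009,.033)])
i=1+st[1:,4].argmax(); ct=cv2.findContours((l==i).astype(np.uint8),0,2)[0][0]; r=cv2.minAreaRect(ct); print(r,onplane(c,*r[0],.009),[onplane(c,*p,.009).round(4).tolist() for p in cv2.boxPoints(r)])
w=cs["wrist"]; k=1.25
for p,z in(((247,140),.006),((278,140),.006),((262,168),.036),((262,218),.036),((250,215),.036),((275,215),.036),((20,0),0)): print(p,onplane(w,p[0]*k,p[1]*k,z,True).round(4))
# white block top mask in wrist
wi=w["image"]; save("x",wi[170:290,290:370])
e=lambda x,y:onplane(w,x,y,.009,True)
E
```

```text
[331 208   6   4  19] [[0.6159, -0.0615, 0.009], [0.6121, -0.061, 0.033]]
[325 218  13  22 231] [[0.5727, -0.0568, 0.009], [0.5697, -0.0564, 0.033]]
[327 242   6   6  33] [[0.5339, -0.0525, 0.009], [0.5315, -0.0521, 0.033]]
((331.24261474609375, 228.07423400878906), (10.845905303955078, 21.194292068481445), 5.710593223571777) [ 0.57275125 -0.05676475  0.009     ] [[0.5491, -0.0419, 0.009], [0.5988, -0.0464, 0.009], [0.5964, -0.0717, 0.009], [0.5468, -0.067, 0.009]]
(247, 140) [0.4338 0.2012 0.006 ]
(278, 140) [0.4175 0.2304 0.006 ]
(262, 168) [0.4489 0.2273 0.036 ]
(262, 218) [0.4942 0.2528 0.036 ]
(250, 215) [0.4974 0.2404 0.036 ]
(275, 215) [0.485  0.2629 0.036 ]
(20, 0) [ 0.3954 -0.1968  0.    ]
```

>>> {"name": "arm_command", "arguments": {"increments": [[-0.02,0.037,0.1,0,0,0],[-0.02,0.037,0.25,0,0,0],[-0.02,0.037,0.42,0,0,0],[-0.02,0.037,0.56,0,0,0],[-0.02,0.037,0.6,0,0,0]], "fingers": -0.5}}

```text
t: 8.43
tool_pos: [0.4689, 0.2394, 0.2246]
orientation: [0.784, -3.038, 0.001]
force: [-0.4, 0.2, -0.1]
opening: 0.0696
gripper_force: 0.0
```

>>> {"name": "arm_command", "arguments": {"increments": [[0,0,0.05,0,0,0],[0,0,0.1,0,0,0],[0,0,0.14,0,0,0],[0,0,0.17,0,0,0],[0,0,0.17,0,0,0]]}}

```text
t: 9.05
tool_pos: [0.4696, 0.2397, 0.1923]
orientation: [0.784, -3.041, 0.0]
force: [-0.2, -0.2, -0.0]
opening: 0.0696
gripper_force: 0.0
```

>>> {"name": "arm_command", "arguments": {"increments": [[0,0,0.01,0,0,0],[0,0,0.01,0,0,0],[0,0,0.01,0,0,0],[0,0,0.01,0,0,0],[0,0,0.01,0,0,0]], "fingers": 1, "force": 50}}

```text
t: 9.68
tool_pos: [0.4698, 0.2399, 0.1909]
orientation: [-0.785, 3.042, 0.0]
force: [-0.5, -0.3, 0.4]
opening: 0.0298
gripper_force: 50.0
```

>>> {"name": "arm_command", "arguments": {"increments": [[0,0,0,0,0,0],[0,0,0,0,0,0],[0,0,0,0,0,0],[0,0,-0.05,0,0,0],[0,0,-0.15,0,0,0]]}}

```text
t: 10.3
tool_pos: [0.4692, 0.2396, 0.2204]
orientation: [0.784, -3.04, 0.0]
force: [0.1, -0.1, -0.3]
opening: 0.0294
gripper_force: 50.0
```

>>> {"name": "arm_command", "arguments": {"increments": [[0,0,-0.15,0,0,0],[0,0,-0.3,0,0,0],[0,0,-0.45,0,0,0],[0,0,-0.6,0,0,0],[0,0,-0.6,0,0,0]]}}

```text
t: 10.92
tool_pos: [0.4707, 0.2402, 0.3442]
orientation: [-0.783, 3.036, 0.001]
force: [-0.6, -0.1, -1.2]
opening: 0.0299
gripper_force: 50.0
```

```bash
python3 - <<'E'
from h import *
s=read_state(); a=np.radians(-5.6); M=np.array([[-np.cos(a),-np.sin(a),0],[-np.sin(a),np.cos(a),0],[0,0,-1]])
print(s["t"],s["tool_pos"],s["force"],tomove([.572,-.0567,s["tool_pos"][2]],R.from_matrix(M).as_rotvec(),s))
E
```

```text
10.925 [0.47067493 0.24017921 0.34415372] [-0.63331628 -0.14698192 -1.22613208] [ 0.275 -1.544 -0.     0.     0.002  0.192]
```

>>> {"name": "arm_command", "arguments": {"increments": [[0.03,-0.15,0,0,0,0],[0.06,-0.3,0,0,0,0],[0.08,-0.45,0,0,0,0],[0.11,-0.6,0,0,0,0],[0.14,-0.77,0,0,0,0]]}}

```text
t: 11.55
tool_pos: [0.5194, 0.0906, 0.3392]
orientation: [0.785, -3.04, -0.001]
force: [1.5, 0.1, -0.3]
opening: 0.0295
gripper_force: 50.0
```

>>> {"name": "arm_command", "arguments": {"increments": [[0.03,-0.16,0,0,0,0.04],[0.06,-0.32,0,0,0,0.08],[0.08,-0.48,0,0,0,0.12],[0.11,-0.64,0,0,0,0.16],[0.135,-0.774,0,0,0,0.193]]}}

```text
t: 12.18
tool_pos: [0.5708, -0.0582, 0.3391]
orientation: [-0.166, -3.135, -0.0]
force: [-0.6, -0.2, -1.7]
opening: 0.0297
gripper_force: 50.0
```

>>> {"name": "arm_command", "arguments": {"increments": [[0,0,0.1,0,0,0],[0,0,0.2,0,0,0],[0,0,0.3,0,0,0],[0,0,0.37,0,0,0],[0,0,0.37,0,0,0]]}}

```text
t: 12.8
tool_pos: [0.5702, -0.0565, 0.2648]
orientation: [-0.158, -3.134, -0.001]
force: [-0.9, -0.7, -0.3]
opening: 0.0296
gripper_force: 50.0
```

>>> {"name": "arm_command", "arguments": {"increments": [[0,0,0,0,0,0],[0,0,0,0,0,0],[0,0,0,0,0,0],[0,0,0,0,0,0],[0,0,0,0,0,0]]}}

```text
t: 13.42
tool_pos: [0.571, -0.0571, 0.2669]
orientation: [0.159, 3.137, -0.0]
force: [0.2, -0.9, 0.2]
opening: 0.0294
gripper_force: 50.0
```

```bash
python3 - <<'E'
from h import *
import pickle
c=read_camera("wrist"); pickle.dump(c,open("c3.pkl","wb")); s=read_state(); print(s["t"],s["tool_pos"],R.from_rotvec(s["orientation"]).as_matrix().round(3).tolist(),s["force"])
save("w3",cv2.resize(c["image"][120:330,200:440],None,fx=2.8,fy=2.8))
E
```

```text
13.475 [ 0.57101734 -0.05707972  0.26678307] [[-0.995, 0.101, 0.0], [0.101, 0.995, 0.0], [-0.0, 0.0, -1.0]] [-0.97775107  0.55228447 -0.57391485]
```

View pics/w3.png

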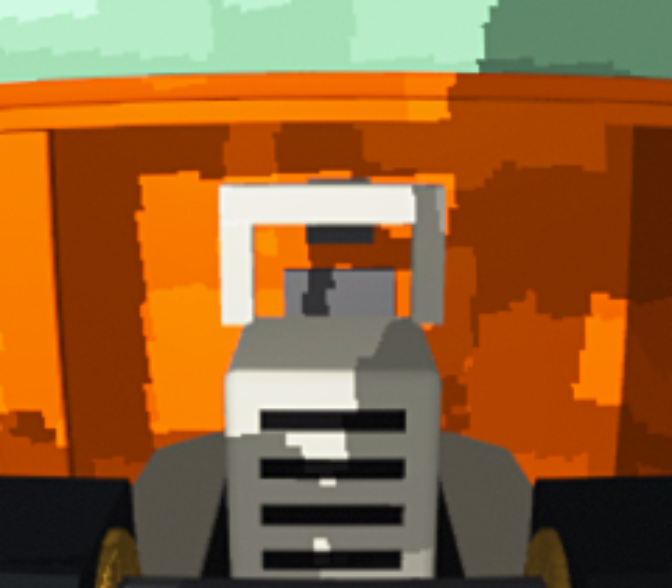

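```bash
python3 - <<'E'
from h import *
import pickle
c=pickle.load(open("c3.pkl","rb")); f=lambda x,y,z:onplane(c,200+x/2.8,120+y/2.8,z,True)
ex=np.array([.9952,-.0976]);ey=np.array([.0976,.9952]); S=np.array([.572,-.0567])
for n,x,y,z in(("bar outer L",220,186,.0817),("bar outer R",445,186,.0817),("bar inner",332,224,.0817),("barb outer",340,181,.0175),("hook bot?",340,243,.035),("hook bot?",340,243,.016),("hookL",307,235,.035),("hookR",375,235,.035),("padL",285,270,.009),("padR",395,270,.009)):
    p=f(x,y,z)[:2]; print(n,p.round(4),((p-S)@ex).round(4),((p-S)@ey).round(4))
E
```

```text
bar outer L [ 0.519  -0.0702] -0.0515 -0.0186
bar outer R [ 0.5225 -0.0345] -0.0514 0.0173
bar inner [ 0.5269 -0.053 ] -0.0452 -0.0007
barb outer [ 0.5259 -0.051 ] -0.0464 0.0011
hook bot? [ 0.5371 -0.0523] -0.0352 0.001
hook bot? [ 0.5399 -0.0524] -0.0324 0.0012
hookL [ 0.5347 -0.0589] -0.0369 -0.0058
hookR [ 0.5361 -0.045 ] -0.0368 0.0082
padL [ 0.546  -0.0658] -0.025 -0.0115
padR [ 0.5485 -0.0403] -0.025 0.014
```

>>> {"name": "arm_command", "arguments": {"increments": [[-0.0065,0.0095,0.02,0,0,0],[-0.0065,0.0095,0.06,0,0,0],[-0.0065,0.0095,0.11,0,0,0],[-0.0065,0.0095,0.16,0,0,0],[-0.0065,0.0095,0.2,0,0,0]], "force": 60}}

```text
t: 14.1
tool_pos: [0.5722, -0.0553, 0.2255]
orientation: [-0.159, -3.136, -0.0]
force: [-0.3, -0.0, 0.0]
opening: 0.0293
gripper_force: 60.0
```

>>> {"name": "arm_command", "arguments": {"increments": [[0,0,0.02,0,0,0],[0,0,0.04,0,0,0],[0,0,0.06,0,0,0],[0,0,0.08,0,0,0],[0,0,0.09,0,0,0]]}}

```text
t: 14.72
tool_pos: [0.573, -0.0554, 0.2095]
orientation: [0.159, 3.136, -0.0]
force: [-0.6, 0.1, 6.3]
opening: 0.0295
gripper_force: 60.0
```

>>> {"name": "arm_command", "arguments": {"increments": [[0,0,0.015,0,0,0],[0,0,0.03,0,0,0],[0,0,0.04,0,0,0],[0,0,0.05,0,0,0],[0,0,0.055,0,0,0]]}}

```text
t: 15.35
tool_pos: [0.5727, -0.0553, 0.1999]
orientation: [-0.159, -3.137, 0.0]
force: [-15.8, 2.0, 30.4]
opening: 0.0297
gripper_force: 60.0
```

>>> {"name": "arm_command", "arguments": {"increments": [[0.005,0,0.005,0,0,0],[0.005,0,0.01,0,0,0],[0.005,0,0.015,0,0,0],[0.005,0,0.015,0,0,0],[0.005,0,0.015,0,0,0]]}}

```text
t: 15.98
tool_pos: [0.5723, -0.0553, 0.1998]
orientation: [0.159, 3.136, -0.001]
force: [-23.1, 4.0, 46.2]
opening: 0.0297
gripper_force: 60.0
```

```bash
python3 - <<'E'
from h import *
import pickle
s=read_state(); print(s["t"],s["tool_pos"],s["force"],s["wrist_torque"])
c=read_camera("wrist"); pickle.dump(c,open("c4.pkl","wb")); 
save("w4",cv2.resize(c["image"][120:330,200:440],None,fx=2.8,fy=2.8))
E
```

```text
15.975 [ 0.5723423  -0.05526083  0.19975237] [-23.12450125   4.01089616  46.18075891] [0.57462438 3.53970867 0.03029941]
```

View pics/w4.png

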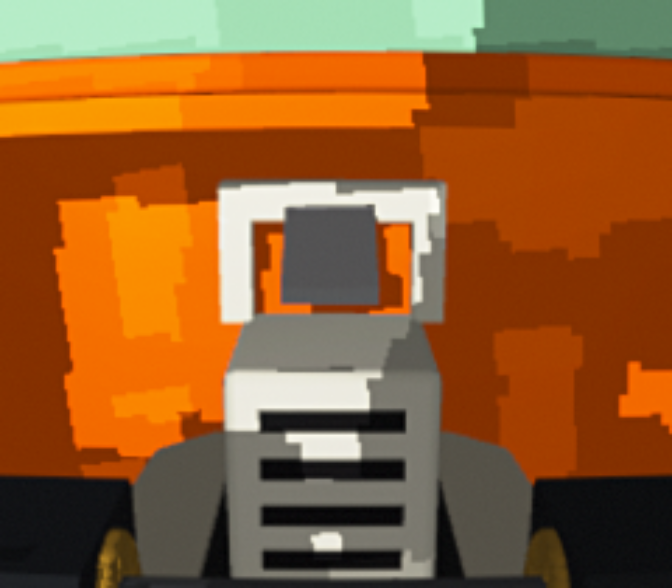

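>>> {"name": "arm_command", "arguments": {"increments": [[0,0,-0.015,0,0,0],[0,0,-0.025,0,0,0],[0,0,-0.03,0,0,0],[0,0,-0.03,0,0,0],[0,0,-0.03,0,0,0]]}}

```text
t: 16.65
tool_pos: [0.5714, -0.0552, 0.2001]
orientation: [-0.159, -3.137, -0.0]
force: [3.7, -0.9, -4.3]
opening: 0.03
gripper_force: 60.0
```

>>> {"name": "arm_command", "arguments": {"increments": [[0,0,0,0,0,0],[0,0,0,0,0,0],[0,0,0,0,0,0],[0,0,0,0,0,0],[0,0,0,0,0,0]], "fingers": 0, "force": 15}}

```text
t: 17.27
tool_pos: [0.5715, -0.0552, 0.2008]
orientation: [-0.159, -3.138, -0.0]
force: [0.0, 0.3, 0.1]
opening: 0.0467
gripper_force: 0.0
```

>>> {"name": "arm_command", "arguments": {"increments": [[0,0,-0.1,0,0,0],[0,0,-0.25,0,0,0],[0,0,-0.4,0,0,0],[0,0,-0.55,0,0,0],[0,0,-0.6,0,0,0]]}}

```text
t: 17.9
tool_pos: [0.5723, -0.0553, 0.3246]
orientation: [0.159, 3.132, -0.001]
force: [-0.0, -0.4, -0.7]
opening: 0.0465
gripper_force: 0.0
```

>>> {"name": "arm_command", "arguments": {"increments": [[0.1,0.1,0,0,0,0],[0.25,0.2,0,0,0,0],[0.4,0.3,0,0,0,0],[0.55,0.35,0,0,0,0],[0.6,0.35,0,0,0,0]]}}

```text
t: 18.52
tool_pos: [0.458, 0.0272, 0.3203]
orientation: [-0.157, -3.137, -0.0]
force: [0.9, -0.3, 0.3]
opening: 0.0464
gripper_force: 0.0
```

```bash
python3 - <<'E'
from h import *
import pickle
s=read_state(); print(s["t"],s["tool_pos"],s["force"])
c={n:read_camera(n) for n in ("side","top")}; pickle.dump(c,open("c5.pkl","wb")); 
o=np.zeros((600,800,3),np.uint8)
o[:480,:480]=cv2.resize(c["side"]["image"][225:325,290:390],(480,480),interpolation=cv2.INTER_CUBIC); o[:360,500:788]=cv2.resize(c["top"]["image"][185:275,290:362],(288,360),interpolation=cv2.INTER_CUBIC)
save("c5",o)
E
```

```text
18.525 [0.45795906 0.02724421 0.32034868] [ 0.8983682  -0.27173125  0.26077252]
```

View pics/c5.png

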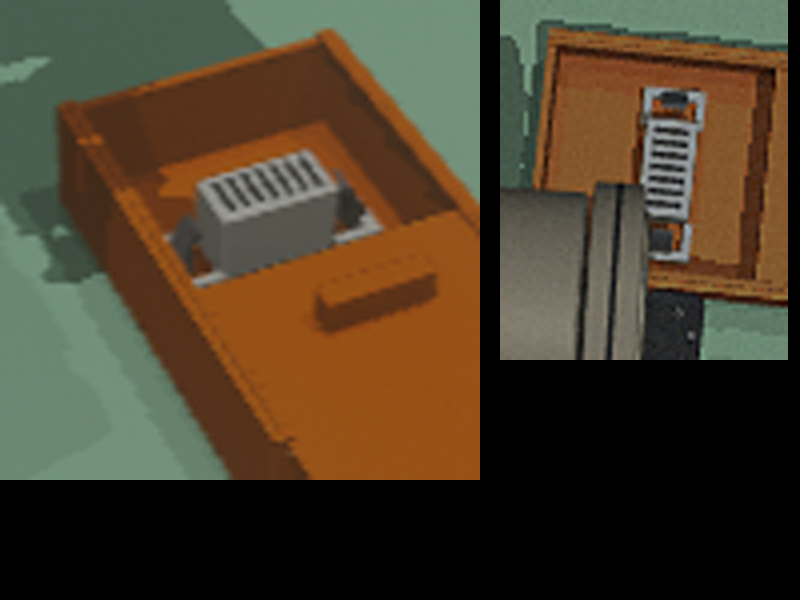

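```bash
python3 - <<'E'
from h import *
import pickle
c=pickle.load(open("c5.pkl","rb"))["side"]
ex=np.array([.9952,-.0976]);ey=np.array([.0976,.9952]); S=np.array([.572,-.0560])
for z in(.045,.055):
  for x,y in((-28,15),(28,15),(28,-15),(-28,-15)):
    p=S+ex*x/1e3+ey*y/1e3; q=proj(c,[*p,z]); print(z,x,y,((q-[290,225])*4.8).round(0))
s=read_state(); print(tomove([.5615,-.1510,s["tool_pos"][2]],None,s))
E
```

```text
0.045 -28 15 [194. 177.]
0.045 28 15 [308. 143.]
0.045 28 -15 [340. 184.]
0.045 -28 -15 [224. 219.]
0.055 -28 15 [195. 159.]
0.055 28 15 [310. 126.]
0.055 28 -15 [341. 167.]
0.055 -28 -15 [224. 202.]
[-0.6   -0.831  0.     0.     0.     0.   ]
```

>>> {"name": "arm_command", "arguments": {"increments": [[-0.12,-0.16,0,0,0,0],[-0.26,-0.36,0,0,0,0],[-0.4,-0.56,0,0,0,0],[-0.54,-0.75,0,0,0,0],[-0.6,-0.83,0,0,0,0]]}}

```text
t: 19.25
tool_pos: [0.5632, -0.1541, 0.3204]
orientation: [0.164, 3.137, -0.001]
force: [0.8, -0.4, 0.5]
opening: 0.0464
gripper_force: 0.0
```

>>> {"name": "arm_command", "arguments": {"increments": [[0,0,0,0,0,0],[0,0,0.08,0,0,0],[0,0,0.18,0,0,0],[0,0,0.3,0,0,0],[0,0,0.36,0,0,0]]}}

```text
t: 19.88
tool_pos: [0.5606, -0.1496, 0.2457]
orientation: [-0.158, -3.134, -0.002]
force: [0.2, 0.3, 0.0]
opening: 0.0466
gripper_force: 0.0
```

>>> {"name": "arm_command", "arguments": {"increments": [[0,0,0.01,0,0,0],[0,0,0.01,0,0,0],[0,0,0.01,0,0,0],[0,0,0.01,0,0,0],[0,0,0.01,0,0,0]], "fingers": 1, "force": 15}}

```text
t: 20.5
tool_pos: [0.5622, -0.1502, 0.2477]
orientation: [0.159, 3.136, 0.001]
force: [-0.6, 5.2, 3.6]
opening: 0.0117
gripper_force: 15.0
```

>>> {"name": "arm_command", "arguments": {"increments": [[0,0,0,0,0,0],[0,0,0,0,0,0],[0,0,0,0,0,0],[0,0,0,0,0,0],[0,0,0,0,0,0]]}}

```text
t: 21.12
tool_pos: [0.5623, -0.1502, 0.2476]
orientation: [0.159, 3.136, 0.001]
force: [-0.7, 5.2, 4.1]
opening: 0.0118
gripper_force: 15.0
```

Gripped. Push it shut, 125 mm in all.

>>> {"name": "arm_command", "arguments": {"increments": [[0,0.04,0,0,0,0],[0,0.11,0,0,0,0],[0,0.19,0,0,0,0],[0,0.27,0,0,0,0],[0,0.35,0,0,0,0]]}}

```text
t: 21.75
tool_pos: [0.5691, -0.0804, 0.2476]
orientation: [0.159, 3.137, -0.002]
force: [-2.8, -1.7, 7.1]
opening: 0.0119
gripper_force: 15.0
```

>>> {"name": "arm_command", "arguments": {"increments": [[0,0.06,0,0,0,0],[0,0.12,0,0,0,0],[0,0.18,0,0,0,0],[0,0.23,0,0,0,0],[0,0.26,0,0,0,0]]}}

```text
t: 22.38
tool_pos: [0.5742, -0.0285, 0.2476]
orientation: [0.158, 3.137, -0.001]
force: [-3.2, -0.2, 8.5]
opening: 0.0117
gripper_force: 15.0
```

>>> {"name": "arm_command", "arguments": {"increments": [[0,0.01,0,0,0,0],[0,0.02,0,0,0,0],[0,0.03,0,0,0,0],[0,0.03,0,0,0,0],[0,0.03,0,0,0,0]]}}

```text
t: 23.0
tool_pos: [0.5746, -0.0247, 0.2475]
orientation: [-0.16, -3.137, 0.006]
force: [-4.8, -10.2, 8.3]
opening: 0.0116
gripper_force: 15.0
```

>>> {"name": "arm_command", "arguments": {"increments": [[0,0,0,0,0,0],[0,0,0,0,0,0],[0,0,0,0,0,0],[0,0,0,0,0,0],[0,0,0,0,0,0]], "fingers": 0}}

```text
t: 23.62
tool_pos: [0.5747, -0.0232, 0.2466]
orientation: [-0.159, -3.137, -0.0]
force: [-0.1, 0.0, 0.4]
opening: 0.0464
gripper_force: 0.0
```

>>> {"name": "arm_command", "arguments": {"increments": [[0,0,-0.1,0,0,0],[0,0,-0.25,0,0,0],[0,0,-0.4,0,0,0],[0,0,-0.55,0,0,0],[0,0,-0.6,0,0,0]]}}

```text
t: 24.25
tool_pos: [0.5754, -0.0234, 0.3707]
orientation: [0.159, 3.132, -0.001]
force: [0.4, -0.6, 0.6]
opening: 0.0469
gripper_force: 0.0
```

>>> {"name": "arm_command", "arguments": {"increments": [[0.1,0.2,0,0,0,0],[0.25,0.4,0,0,0,0],[0.4,0.6,0,0,0,0],[0.55,0.8,0,0,0,0],[0.6,0.9,0,0,0,0]]}}

```text
t: 24.88
tool_pos: [0.472, 0.1697, 0.3665]
orientation: [-0.156, -3.137, -0.0]
force: [-1.0, -0.5, -0.1]
opening: 0.0465
gripper_force: 0.0
```

```bash
python3 - <<'E'
from h import *
s=read_state(); print(s["t"],s["tool_pos"],s["force"])
a=read_camera("side")["image"][210:330,280:420]; b=read_camera("top")["image"][180:280,285:415]
o=np.zeros((360,800,3),np.uint8); o[:342,:400]=cv2.resize(a,(400,342)); o[:308,400:]=cv2.resize(b,(400,308)); save("c6",o)
E
```

```text
24.875 [0.47198506 0.16968293 0.36647974] [-0.99273024 -0.50608568 -0.1179881 ]
```

View pics/c6.png

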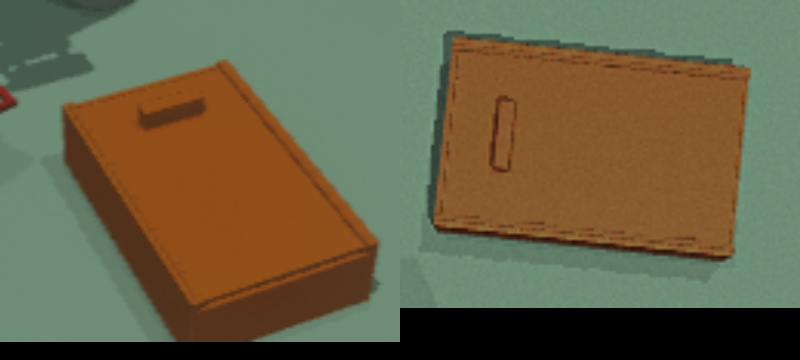

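The cover is flush with the end wall, with no gap in either view, and the arm is clear of everything.

```bash
python3 -c "
from plant import *
print(close_job())"
```

```text
the job is handed in; nothing more can be done
None
```

The cartridge is clipped over both hooks, the cover is slid fully shut against its stop, the jars and pestle were not touched, and the job is handed in (about 25 s used; the hand-in returned no verdict).

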